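# Clear the slide-rack turntable and reload it

## Task

Turn the turntable by its red post a quarter turn anticlockwise (seen from above) to its detent, so that its open edge lies over the yellow waste tray, then with the held scraper block wipe every broken cassette piece off it into the tray, never touching the pieces with the fingers. Then turn it back to the detent it started from, and only then stand all the white slide racks inside its fence, flat and upright. Finish with the scraper standing upright on the middle of its blue pad, and leave the jar and the bottle where they are.

Things in the scene. Friction and masses are not known exactly. Their poses are not given: they have to be found in the camera images.
- turntable (a joint): Turntable angle in rad, anticlockwise seen from above, from 0 (loading detent, as found) to 1.571 (clearing detent, a quarter turn on); a stop at each. An over-centre spring holds it in either detent (about 0.4 N m to start it) and pushes away from the halfway point, so past halfway it runs to the nearer detent by itself when let go.
- plate_top (a point): Centre of the turntable plate's top face, 75 mm above the bench and on the turning axis; the axes turn with the plate, z up. Dark steel plate, 240 mm along x by 222 mm along y, 8 mm thick. An aluminium fence 12 mm high and 6 mm thick stands on its +x, +y and -y edges (inner faces at x = +114 and y = +-105 mm); the -x edge (at x = -120 mm, marked by a white strip) is open. At joint 0 the open edge faces the robot, at 1.571 it overhangs the waste tray.
- post_top (a point): Top centre of the red round post by which the turntable is turned: 22 mm diameter, 55 mm high, upright, 142 mm from the turning axis on the plate's +x side, outside the fence. Its top is 55 mm above the plate's top face.
- turntable_base: The fixed grey pedestal under the turntable, origin on the bench on the turning axis. Its -y side is where the waste tray stands. It does not move.
- waste_tray: Yellow open waste tray, fixed: 280 mm along its x, 200 mm along its y, 40 mm high, walls and floor 5 mm; origin at the centre of its underside, z up. It stands beside the turntable, tucked under the plate's edge and turned like the base; its rim is 27 mm below the plate's underside.
- chip1: A broken-off piece of plastic cassette, orange: 40 mm along x, 28 mm along y, 8 mm thick, 14 g. Origin at the centre of its underside. Lies loose and flat on the turntable plate at the start, at least 60 mm from the inner face of the fence opposite the open edge (to its centre). May be absent: 3 to 5 of them are there.
- chip2: A broken-off piece of plastic cassette, orange: 40 mm along x, 28 mm along y, 8 mm thick, 14 g. Origin at the centre of its underside. Lies loose and flat on the turntable plate at the start, at least 60 mm from the inner face of the fence opposite the open edge (to its centre). May be absent: 3 to 5 of them are there.
- chip3: A broken-off piece of plastic cassette, orange: 40 mm along x, 28 mm along y, 8 mm thick, 14 g. Origin at the centre of its underside. Lies loose and flat on the turntable plate at the start, at least 60 mm from the inner face of the fence opposite the open edge (to its centre). May be absent: 3 to 5 of them are there.
- chip4: A broken-off piece of plastic cassette, orange: 40 mm along x, 28 mm along y, 8 mm thick, 14 g. Origin at the centre of its underside. Lies loose and flat on the turntable plate at the start, at least 60 mm from the inner face of the fence opposite the open edge (to its centre). May be absent: 3 to 5 of them are there.
- chip5: A broken-off piece of plastic cassette, orange: 40 mm along x, 28 mm along y, 8 mm thick, 14 g. Origin at the centre of its underside. Lies loose and flat on the turntable plate at the start, at least 60 mm from the inner face of the fence opposite the open edge (to its centre). May be absent: 3 to 5 of them are there.
- scraper: The scraper block, green with a black, weighted rubber foot, 0.25 kg. Foot 90 mm along y by 40 mm along x, 30 mm high; on it an upright grip fin 22 mm thick along x, 70 mm along y, from 30 to 90 mm above its underside. Origin at the centre of its underside, z up. It wipes with its long flat sides, moving along its x. It starts upright on the parking pad, with its length along the pad's.
- pad: Blue parking pad of the scraper, fixed: 60 mm along x, 110 mm along y, 2 mm thick; origin at the centre of its underside.
- rack1: White slide rack full of blue glass slides, about 0.22 kg: 112 mm along y, 56 mm along x, body 62 mm high. A carrying bar 12 mm square runs along y over its middle from 86 to 98 mm above the base, on an end post at each end (96 mm apart inside). Origin at the centre of its underside, z up. May be absent: 1 or 2 of them are there.
- rack2: White slide rack full of blue glass slides, about 0.22 kg: 112 mm along y, 56 mm along x, body 62 mm high. A carrying bar 12 mm square runs along y over its middle from 86 to 98 mm above the base, on an end post at each end (96 mm apart inside). Origin at the centre of its underside, z up. May be absent: 1 or 2 of them are there.
- amber_jar: Bystander: amber jar, 56 mm diameter, 60 mm high. Origin under its centre.
- wash_bottle: Bystander: white bottle with red cap, 60 mm diameter, 160 mm high. Origin under its centre.

How it is judged:
On the way, in this order (a step that is already met when the one before it is completed fails the run):
1. the turntable rests in the clearing detent, open edge over the tray (value of joint turntable between 1.491 and 1.651 rad), for 0.3 s.
2. the scraper stands upright on the plate (foot within 8 mm of it), wiping (all of step 1 and x of scraper in the frame of plate_top between -0.12 and 0.12 m and y of scraper in the frame of plate_top between -0.11 and 0.11 m and z of scraper in the frame of plate_top below 0.008 m and angle between scraper's own z axis and vertical below 0.3 rad), for 0.1 s.
3. all cassette pieces lie in the waste tray (x of chip1 in the frame of waste_tray between -0.14 and 0.14 m and y of chip1 in the frame of waste_tray between -0.1 and 0.1 m and z of each of chip1, chip2, chip3, chip4, chip5 in the frame of waste_tray below 0.055 m and x of chip2 in the frame of waste_tray between -0.14 and 0.14 m and y of chip2 in the frame of waste_tray between -0.1 and 0.1 m and x of chip3 in the frame of waste_tray between -0.14 and 0.14 m and y of chip3 in the frame of waste_tray between -0.1 and 0.1 m and x of chip4 in the frame of waste_tray between -0.14 and 0.14 m and y of chip4 in the frame of waste_tray between -0.1 and 0.1 m and x of chip5 in the frame of waste_tray between -0.14 and 0.14 m and y of chip5 in the frame of waste_tray between -0.1 and 0.1 m), for 0.2 s.
4. the turntable is back in the loading detent (value of joint turntable between -0.08 and 0.08 rad), for 0.3 s.
5. all racks stand on the plate (x of rack1 in the frame of plate_top between -0.1 and 0.1 m and y of rack1 in the frame of plate_top between -0.09 and 0.09 m and z of rack1 in the frame of plate_top between -0.006 and 0.006 m and angle between each of rack1, rack2's own z axis and vertical below 0.1 rad and linear speed of each of rack1, rack2 below 0.03 m/s and x of rack2 in the frame of plate_top between -0.1 and 0.1 m and y of rack2 in the frame of plate_top between -0.09 and 0.09 m and z of rack2 in the frame of plate_top between -0.006 and 0.006 m), for 0.3 s.
At the end, for the whole second after the job is handed in: All pieces in the waste tray; turntable within 0.08 rad of joint 0; each rack flat on the plate (6 mm, 0.1 rad), origin within 100 mm in x and 90 mm in y of its centre; scraper upright (0.1 rad) on its pad, within 35 mm of the pad's centre; racks and scraper at rest (all of step 3 and all of step 4 and all of step 5 and horizontal distance between scraper and pad below 0.035 m and angle between scraper's own z axis and vertical below 0.1 rad and height (world z) of scraper below 0.01 m and linear speed of scraper below 0.03 m/s); the robot touches nothing.
It fails at once if the amber jar is moved by more than 30 mm (distance of amber_jar from where it was at the start of the episode above 0.03 m).
It fails at once if the wash bottle is moved by more than 30 mm (distance of wash_bottle from where it was at the start of the episode above 0.03 m).
It fails at once if the fingers touch a cassette piece (contact force between the fingers and chip1 above 0.5 N or contact force between the fingers and chip2 above 0.5 N or contact force between the fingers and chip3 above 0.5 N or contact force between the fingers and chip4 above 0.5 N or contact force between the fingers and chip5 above 0.5 N).
Of chip1, chip2, chip3, chip4, chip5 only 3 to 5 are there at a start; the rules pass over those that are not, and their reading is None.
Of rack1, rack2 only 1 to 2 are there at a start; the rules pass over those that are not, and their reading is None.
At some moment in a run one of rack1, rack2, scraper may be knocked a few centimetres aside while the robot is not near it.
It also fails if it takes over 208 s, if anything falls off the work surface, if the arm or the gripper's body presses on something with over 40 N, if the wrist force passes 120 N, or if a joint passes its speed limit or range.

## Robot

A 6-joint arm with a two-finger parallel gripper is mounted at the origin on the work surface. World frame = base frame: x ahead of the robot, y to its left, z up, the work surface at z = 0. Lengths are in m, angles in rad, forces in N, time in s.
With the tool pointing down it reaches from about 0.4 to 0.825 m from the base axis. Payload 7 kg.
Tool frame: the origin (TCP) lies between the finger pads; the fingertips stand 22 mm ahead of it and the grasp point (between the pads) lies 3 mm ahead of it; z points along the fingers, x is the direction in which the jaws open and shut, and the axes are right-handed (so a half turn about z gives the same grasp; the last joint's range is limited). The gripper opens to 88 mm and grips with 3 to 60 N. Pads are 19 mm wide; open, the fingers measure 130 mm over their backs; the gripper's body (78 mm by 193 mm) begins 47 mm behind the grasp point.
Start: joints at [1.502, 0.359, 0.012, 0, -1.224, -0.288], TCP at [0.236, 0.632, 0.249] pointing down, gripper open.
Joint ranges: [-3.07, 3.07], [-1.43, 2.12], [-1.02, 1.25], [-3.03, 1.67], [-3.05, -0], [-3.03, 3.03]. Speed limits (rad/s): [2.39, 2.39, 3.01, 3.14, 3.14, 3.14].

## Interface

Orientations are given as a unit quaternion [x, y, z, w].
In Python, from station import manip gives the robot as it stands.
- The arm moves only by the shell command python3 -m creep 'ROWS' [FORCE]. ROWS is JSON, a list of rows, each a list of 3 entries, a list of its own where there are three numbers: the shift along the tool's x, y, z in cm, then the turn, a rotation vector about the tool's x, y, z in degrees, then the finger opening in cm, from 0 to 8.76. A call has 1 to 12 rows; each row is the pose to reach, as a shift and turn from the pose commanded when the call began, along the tool's axes at that moment; what a row does not reach only later rows make up. A row lasts 1/10 s, in which the tool goes at most 50 mm and 8.59 degrees, less where a joint would pass 70% of its speed; a pose out of reach is approached as far as the arm can. A call with a gripper value outside its range is refused whole. The fingers move at their own pace and stop on an object; FORCE is the grip in N (left out, the last holds). Time passes only in rows, so rows that repeat a pose let the fingers close. It gives the time, the measured TCP pose, the force and the opening at its end, in the units of the state.
- manip.read_state(): the state, without advancing time (a new reading comes with each control period).
- manip.grab_frame(name): name is "scene" or "top" or "wrist"; returns the picture (420x560x3 uint8, red, green, blue); there is no depth.
- manip.camera_params(name): a dict with "fovy" (degrees; the focal length in pixels is half the picture's height over the tangent of half this angle, whatever the lens; pixels are square), "cx", "cy" (the principal point, pixels), "eye" and "rotation" of the camera in the world. Camera axes: x right, y down, z forward; pixel columns grow to the right and rows downward; lengths in m; the calibration is good to about 2 mm. A picture is of the moment at which its call begins: read the wrist's pose just before it. camera_params takes no time and is no camera call; for the wrist camera it gives the pose at the moment of the call.
- manip.hand_in(): hands the job in, once; it reports no verdict.
The state is a dict: "clock": time; "joint_pos": joint angles; "qd": joint speeds; "effort": joint torques, N m; "eef_pos": TCP position; "ee_rot": TCP orientation; "force": force on the tool from outside, world axes, zero at the start; "moment": the same for the moment, N m; "gripper_width": opening from 0.0 (shut) to 1.0 (fully open).
Only numpy, scipy, OpenCV 4.12 (cv2) and the standard library are available. Lean on these libraries where they do the work, as an engineer would, in place of code of your own. Each camera call takes 0.05 s, during which the arm holds its last target. There are 200 camera calls.

## Working session

There is one attempt and no reset: what is moved stays moved. The work goes in short steps, Python scripts to look and compute and a shell command to move; the robot and the scene stay as the last step left them, time stands still between calls to the robot, and variables do not carry over. Pictures are saved under pics/ and viewed, about 12 in all and at most 16, crops included, and the job is handed in when it is done.

```bash
ls; mkdir -p pics
python3 - <<'E'
from station import manip
import cv2
print(manip.read_state())
for n in("scene","top"):
    cv2.imwrite(f"pics/{n}0.png",manip.grab_frame(n)[:,:,::-1]); print(n,manip.camera_params(n))
print(manip.camera_params("wrist"))
E
```

```text
pics
{'clock': 0.0, 'joint_pos': array([ 1.50210236e+00,  3.59385162e-01,  1.10862288e-02, -3.49549228e-04,
       -1.22406159e+00, -2.88063044e-01]), 'qd': array([ 7.40697974e-04,  3.05145224e-05,  1.64678366e-04,  1.52841522e-03,
       -3.80439651e-06,  1.99353724e-03]), 'effort': array([ 3.24154826e-04, -5.82714415e+01,  2.93053883e+01,  6.99757263e+00,
        7.02723657e-03, -1.67411736e-04]), 'eef_pos': array([0.23562478, 0.63208264, 0.24763577]), 'ee_rot': array([-5.70373018e-01,  8.21385404e-01, -5.07461577e-04, -6.17384372e-04]), 'force': array([-0.78932221,  0.27261302,  0.28324464]), 'moment': array([-0.02527861,  0.00757754, -0.01890814]), 'gripper_width': 0.996735082132542}
scene {'fovy': 43.09474785560842, 'cx': 277.61274551518966, 'cy': 212.37926499280286, 'eye': array([1.23443403, 1.04844372, 0.91960565]), 'rotation': array([ 0.26464179,  0.85277457, -0.43045787, -0.13208435])}
top {'fovy': 50.96669360167938, 'cx': 276.90188362068517, 'cy': 212.2858768159944, 'eye': array([0.46134131, 0.11832967, 1.01926178]), 'rotation': array([ 0.71358266, -0.69600748,  0.05709219, -0.0558019 ])}
{'fovy': 62.60934484790194, 'cx': 282.06257668460705, 'cy': 209.0085011106806, 'eye': array([0.31269665, 0.60259457, 0.38318335]), 'rotation': array([-0.563793  ,  0.81160603,  0.12561283, -0.08749009])}
```

View pics/top0.png

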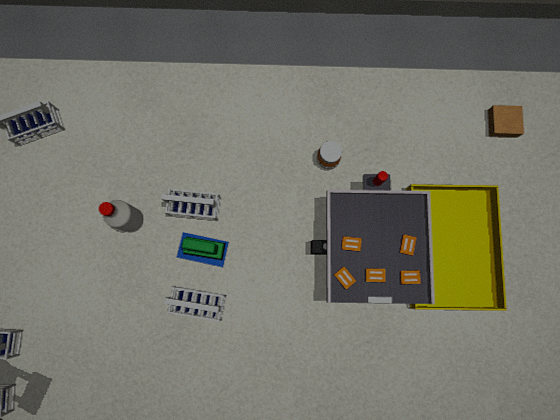

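View pics/scene0.png

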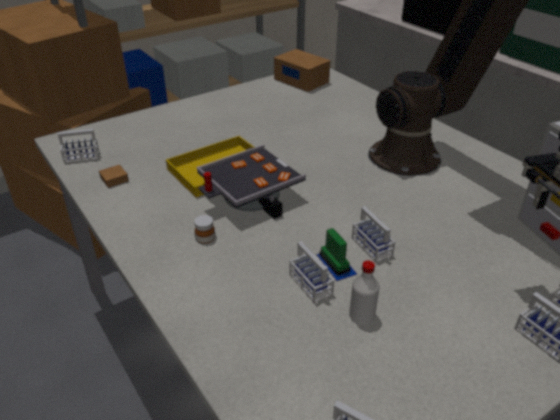

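Top view: turntable plate px (328–432,190–304), post (382,178), five chips, two racks (192,206) and (197,302), pad and scraper (203,248), jar (330,155), bottle (115,212). The other racks lie far off, probably scenery. I'll check that by position.

```bash
cat > h.py <<'E'
import numpy as np, cv2
from scipy.spatial.transform import Rotation as R
from station import manip
def cam(n):
    c=manip.camera_params(n); f=210/np.tan(np.radians(c["fovy"])/2)
    return c["eye"],R.from_quat(c["rotation"]).as_matrix(),f,c["cx"],c["cy"]
def p2w(c,u,v,z):
    e,M,f,cx,cy=c; d=M@np.array([(u-cx)/f,(v-cy)/f,1]); return e+d*(z-e[2])/d[2]
def w2p(c,p):
    e,M,f,cx,cy=c; q=M.T@(np.array(p)-e); return np.array([cx+f*q[0]/q[2],cy+f*q[1]/q[2]])
def tool(target,down_yaw=None):
    """shift(cm) in tool axes to a world TCP target; yaw = world direction (rad) wanted for tool x, tool pointing down -> rotvec deg"""
    s=manip.read_state(); r=R.from_quat(s["ee_rot"])
    sh=r.inv().apply(np.array(target)-s["eef_pos"])*100
    if down_yaw is None: return sh.round(2),None
    best=None
    for k in(0,np.pi):
        y=down_yaw+k; X=np.array([np.cos(y),np.sin(y),0]);Z=np.array([0,0,-1.]);D=np.c_[X,np.cross(Z,X),Z]
        rv=(r.inv()*R.from_matrix(D)).as_rotvec(degrees=True)
        if best is None or np.linalg.norm(rv)<np.linalg.norm(best): best=rv
    return sh.round(2),best.round(1)
def st():
    s=manip.read_state(); M=R.from_quat(s["ee_rot"]).as_matrix()
    print("t%.1f"%s["clock"],"pos",s["eef_pos"].round(4),"toolx yaw %.1f"%np.degrees(np.arctan2(M[1,0],M[0,0])),"z",M[:,2].round(3),"q",s["joint_pos"].round(2),"F",s["force"].round(1),"g %.3f"%s["gripper_width"])
def rect(mask):
    n,l,s,c=cv2.connectedComponentsWithStats(mask.astype(np.uint8)); 
    return [(s[i,4],cv2.minAreaRect(np.argwhere(l==i)[:,::-1].astype(np.float32))) for i in range(1,n) if s[i,4]>25]
E
python3 - <<'E'
from h import *
st()
c=cam("top"); im=cv2.imread("pics/top0.png")
for n,u,v,z in[("post",382,176.5,.13),("plateA",329,192,.087),("B",430,193,.087),("C",328,303,.087),("D",432,304,.087),("strip",380,300,.075),("r1",192,203,.098),("r2",197,298,.098),("jar",331,148,.06),("bottle",106,209,.16),("farrack",35,110,.098),("tray",498,186,.04),("tray2",506,308,.04),("r5",12,340,.09),("brown",508,112,.05)]: print(n,p2w(c,u,v,z)[:2].round(3))
hsv=cv2.cvtColor(im,cv2.COLOR_BGR2HSV)
H,S,V=hsv[...,0].astype(int),hsv[...,1],hsv[...,2]
for n,m,z in[("chip",(H>5)&(H<16)&(S>150)&(V>120),.083),("blue",(H>100)&(H<118)&(S>170)&(V>90),.002),("green",(H>50)&(H<80)&(S>150),.06),("yellow",(H>22)&(H<33)&(S>180),.04)]:
  for a,r in rect(m): 
    b=cv2.boxPoints(r); print(n,a,np.round(r[0]),p2w(c,*r[0],z)[:2].round(3),[p2w(c,*q,z)[:2].round(3).tolist() for q in b] if n!="chip" else "")
a=cv2.resize(im[150:320,310:510],None,fx=3,fy=3,interpolation=cv2.INTER_CUBIC)
b=cv2.resize(im[180:325,160:235],None,fx=3,fy=3,interpolation=cv2.INTER_CUBIC)
o=np.zeros((510,800,3),np.uint8);o[:,:600]=a;o[:145*3,600:800]=b[:,:200]
b=cv2.resize(im[180:325,160:235],None,fx=2.66,fy=2.66,interpolation=cv2.INTER_CUBIC);o[:]=0;o[:,:600]=a;o[:b.shape[0],600:600+b.shape[1]]=b
cv2.imwrite("pics/crop1.png",o)
E
```

```text
t0.1 pos [0.2356 0.6321 0.2477] toolx yaw -110.4 z [-0.    -0.001 -1.   ] q [ 1.5   0.36  0.01 -0.   -1.22 -0.29] F [ 0.2  0.1 -0.5] g 0.999
post [ 0.685 -0.098]
plateA [0.659 0.007]
B [ 0.662 -0.211]
C [0.424 0.008]
D [ 0.427 -0.208]
strip [ 0.432 -0.103]
r1 [0.625 0.299]
r2 [0.428 0.278]
jar [ 0.766 -0.   ]
bottle [0.598 0.456]
farrack [0.824 0.655]
tray [ 0.693 -0.383]
tray2 [ 0.421 -0.386]
r5 [0.334 0.651]
brown [ 0.867 -0.411]
blue 396 [202. 249.] [0.535 0.288] [[0.517, 0.346], [0.574, 0.337], [0.554, 0.23], [0.497, 0.24]]
green 650 [202. 247.] [0.535 0.279] [[0.523, 0.326], [0.559, 0.322], [0.546, 0.232], [0.511, 0.237]]
yellow 8499 [456. 247.] [ 0.552 -0.281] [[0.691, -0.173], [0.71, -0.383], [0.419, -0.385], [0.401, -0.185]]
```

View pics/crop1.png

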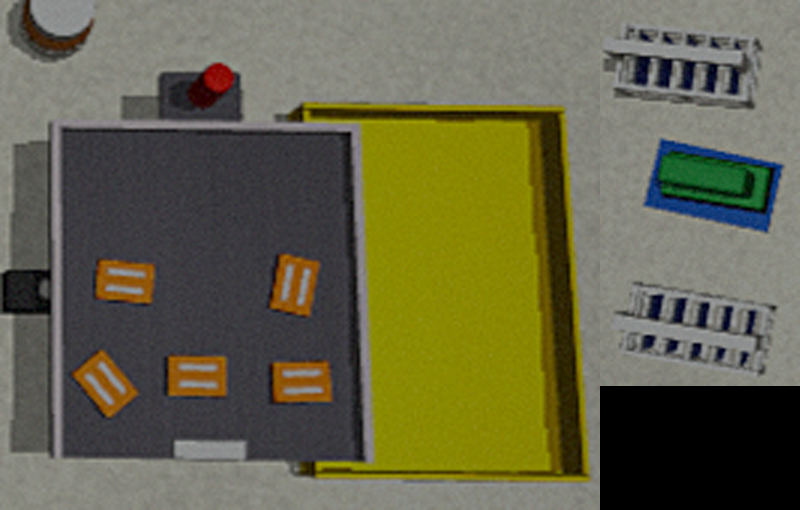

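Crop: post top at px (382.7,175.7). Fence corners at (326.7,191), (430,191.7), (434.3,303.3) and (327.3,302.7). Five chips in the half nearest the robot. Rack bars run (161.9,197.7)–(212.6,202.6) and (165.6,300.3)–(220.2,309.7).

Run:
```python
from h import *
c=cam("top")
P=[p2w(c,*q,.087)[:2] for q in[(326.7,191),(430,191.7),(434.3,303.3),(327.3,302.7)]]
P=np.array(P); print("corners",P.round(4).tolist(),"sides",[np.linalg.norm(P[i]-P[i-1]).round(3) for i in range(4)])
print("centre",P.mean(0).round(4),"yaw of plate y", np.degrees(np.arctan2(*(P[0]-P[1]+P[3]-P[2])[::-1])).round(2))
post=p2w(c,382.7,175.7,.13)[:2];print("post",post.round(4),"r",np.linalg.norm(post-P.mean(0)).round(4),np.degrees(np.arctan2(*(post-P.mean(0))[::-1])))
for b in[((161.9,197.7),(212.6,202.6)),((165.6,300.3),(220.2,309.7))]:
    a,d=[p2w(c,*q,.096)[:2] for q in b]; print("bar",a.round(3),d.round(3),"len",np.linalg.norm(a-d).round(3),"mid",((a+d)/2).round(4),"yaw",np.degrees(np.arctan2(*(a-d)[::-1])).round(1))
t=[p2w(c,310+u/3,150+v/3,.083)[:2] for u,v in[(125,282),(295,285),(105,383),(197,376),(302,382)]];print("chips rel",(np.array(t)-P.mean(0)).round(3).tolist())
pst=np.array([*(P.mean(0)),0]); print("move above post", tool([post[0],post[1],.22],np.pi/2))
```

```text
corners [[0.6609, 0.0121], [0.6651, -0.2114], [0.4285, -0.213], [0.4243, 0.0092]] sides [np.float64(0.237), np.float64(0.223), np.float64(0.237), np.float64(0.222)]
centre [ 0.5447 -0.1008] yaw of plate y 91.07
post [ 0.6871 -0.099 ] r 0.1424 0.7186499957819104
bar [0.635 0.364] [0.628 0.256] len 0.109 mid [0.6315 0.3101] yaw 85.8
bar [0.421 0.343] [0.405 0.23 ] len 0.114 mid [0.4133 0.2861] yaw 81.9
chips rel [[0.003, 0.058], [0.004, -0.062], [-0.068, 0.073], [-0.062, 0.008], [-0.064, -0.066]]
move above post (array([ 52.73, -67.84,   2.86]), array([  0. ,  -0.1, -20.4]))
```

```bash
python3 -m creep '[[[53,-68,0],[0,0,159.6],8],[[53,-68,0],[0,0,159.6],8],[[53,-68,0],[0,0,159.6],8],[[53,-68,0],[0,0,159.6],8],[[53,-68,0],[0,0,159.6],8],[[53,-68,0],[0,0,159.6],8],[[53,-68,0],[0,0,159.6],8],[[53,-68,0],[0,0,159.6],6],[[53,-68,0],[0,0,159.6],6],[[53,-68,0],[0,0,159.6],6],[[53,-68,0],[0,0,159.6],6],[[53,-68,0],[0,0,159.6],6]]'; python3 -c "
from h import *;st();print(tool([.6868,-.099,.22],1.581))"
```

```text
clock: 1.3
eef_pos: [0.5509, 0.1196, 0.2485]
ee_rot: [0.292, 0.957, 0.0, -0.0]
force: [1.5, 1.2, 0.3]
gripper_width: 0.683
t1.3 pos [0.5509 0.1196 0.2485] toolx yaw 146.1 z [-0.  0. -1.] q [ 0.56  0.18 -0.24 -0.   -1.16 -1.15] F [1.5 1.2 0.3] g 0.683
(array([-23.48, -10.56,   2.85]), array([-0. , -0. , 55.5]))
```

```bash
python3 -m creep '[[[-23.5,-10.6,2.8],[0,0,55.5],6],[[-23.5,-10.6,2.8],[0,0,55.5],6],[[-23.5,-10.6,2.8],[0,0,55.5],6],[[-23.5,-10.6,2.8],[0,0,55.5],6],[[-23.5,-10.6,2.8],[0,0,55.5],6],[[-23.5,-10.6,2.8],[0,0,55.5],6],[[-23.5,-10.6,2.8],[0,0,55.5],6],[[-23.5,-10.6,2.8],[0,0,55.5],6],[[-23.5,-10.6,2.8],[0,0,55.5],6]]'
python3 - <<'E'
from h import *
st();print(tool([.6868,-.099,.115],1.581))
cv2.imwrite("pics/w1.png",manip.grab_frame("wrist")[:,:,::-1]); c=cam("wrist"); print(w2p(c,[.6868,-.099,.13]))
E
```

```text
clock: 2.2
eef_pos: [0.6873, -0.0966, 0.2202]
ee_rot: [0.701, 0.714, -0.0, -0.0]
force: [-0.1, -0.0, 0.4]
gripper_width: 0.688
t2.2 pos [ 0.6873 -0.0966  0.2202] toolx yaw 91.1 z [-0.001 -0.    -1.   ] q [ 0.14  0.41  0.02 -0.   -1.18 -1.69] F [-0.1 -0.   0.4] g 0.688
(array([-0.24, -0.05, 10.52]), array([-0. ,  0. ,  0.5]))
[279.24026626 222.80740737]
```

View pics/w1.png

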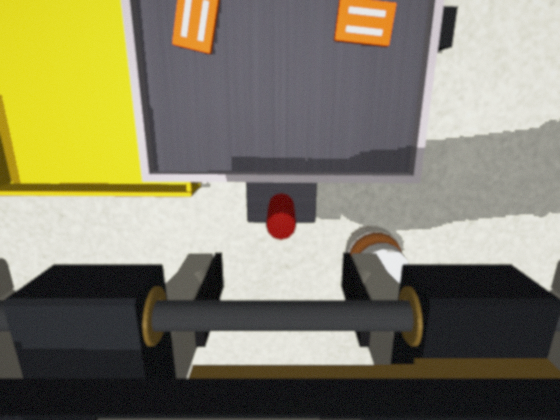

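The post top is at about px (281,224) and I predicted (279,223), so the fit is good. Descending to grip.

```bash
python3 -m creep '[[[-0.2,0,5],[0,0,0],6],[[-0.2,0,9],[0,0,0],6],[[-0.2,0,10.5],[0,0,0],6],[[-0.2,0,10.5],[0,0,0],4],[[-0.2,0,10.5],[0,0,0],1.5],[[-0.2,0,10.5],[0,0,0],1.5],[[-0.2,0,10.5],[0,0,0],1.5],[[-0.2,0,10.5],[0,0,0],1.5],[[-0.2,0,10.5],[0,0,0],1.5]]' 15
python3 - <<'E'
from h import *
st()
s=manip.read_state(); r=R.from_quat(s["ee_rot"]); A=np.array([.5447,-.1008]); p=s["eef_pos"]; d=p[:2]-A; print("r",np.hypot(*d),np.degrees(np.arctan2(d[1],d[0])))
for a in range(8,97,8):
    q=R.from_euler("z",a,degrees=True).apply([*d,0])+[*A,p[2]]; print(a,(r.inv().apply(q-p)*100).round(2))
E
```

```text
clock: 3.15
eef_pos: [0.6881, -0.0977, 0.1168]
ee_rot: [0.701, 0.713, 0.001, 0.0]
force: [-1.6, 5.7, 3.8]
gripper_width: 0.249
t3.1 pos [ 0.6881 -0.0977  0.1168] toolx yaw 90.9 z [ 0.002  0.001 -1.   ] q [ 0.14  0.49 -0.1  -0.   -0.98 -1.69] F [-1.6  5.7  3.8] g 0.249
r 0.14346908350556387 1.2304982358227525
8 [ 2.   -0.15  0.  ]
16 [ 3.95 -0.58  0.  ]
24 [ 5.83 -1.27  0.  ]
32 [ 7.59 -2.22  0.01]
40 [ 9.2 -3.4  0. ]
48 [10.64 -4.8   0.  ]
56 [11.86 -6.38  0.  ]
64 [12.85 -8.12 -0.  ]
72 [13.59 -9.98 -0.  ]
80 [ 1.407e+01 -1.193e+01 -1.000e-02]
88 [ 1.427e+01 -1.392e+01 -1.000e-02]
96 [ 1.419e+01 -1.592e+01 -1.000e-02]
```

Gripped at 21.9 mm opening, which matches the post. Turning it through the arc.

```bash
python3 -m creep '[[[2.0,-0.15,0],[0,0,-8],1.5],[[3.95,-0.6,0],[0,0,-16],1.5],[[5.8,-1.3,0],[0,0,-24],1.5],[[7.6,-2.2,0],[0,0,-32],1.5],[[9.2,-3.4,0],[0,0,-40],1.5],[[10.6,-4.8,0],[0,0,-48],1.5],[[11.9,-6.4,0],[0,0,-56],1.5],[[12.85,-8.1,0],[0,0,-64],1.5],[[13.6,-10,0],[0,0,-72],1.5],[[14.1,-11.9,0],[0,0,-80],1.5],[[14.25,-13.9,0],[0,0,-88],1.5],[[14.25,-14.3,0],[0,0,-89],1.5]]'
python3 - <<'E'
from h import *
st()
p=manip.read_state()["eef_pos"]-[.5447,-.1008,0];print(np.degrees(np.arctan2(p[1],p[0])),np.hypot(*p[:2]))
E
```

```text
clock: 4.35
eef_pos: [0.5459, 0.042, 0.1175]
ee_rot: [-0.003, 1.0, 0.001, 0.005]
force: [25.7, -8.9, -17.7]
gripper_width: 0.248
t4.3 pos [0.5459 0.042  0.1175] toolx yaw -179.7 z [ 0.01   0.001 -1.   ] q [ 0.44  0.27 -0.45  0.   -0.84 -0.43] F [ 25.7  -8.9 -17.7] g 0.248
89.53208543208135 0.14276551213709243
```

```bash
python3 -m creep '[[[0,0,0],[0,0,0],5],[[0,0,0],[0,0,0],5],[[0,0,0],[0,0,0],5],[[0,0,-4],[0,0,0],5],[[0,0,-9],[0,0,0],5],[[0,0,-12],[0,0,0],5],[[0,4,-13],[0,0,0],5],[[0,9,-14],[0,0,5],5],[[0,14,-14],[0,0,9],5],[[0,18,-14],[0,0,9],4.5],[[0,18,-14],[0,0,9],4.5],[[0,18,-14],[0,0,9],4.5]]'
python3 - <<'E'
from h import *
st()
t=cv2.cvtColor(manip.grab_frame("top"),cv2.COLOR_RGB2BGR);w=cv2.cvtColor(manip.grab_frame("wrist"),cv2.COLOR_RGB2BGR)
cv2.imwrite("pics/t2f.png",t);cv2.imwrite("pics/w2.png",w);np.save("w2cam.npy",np.array(cam("wrist"),dtype=object),allow_pickle=True)
cv2.imwrite("pics/t2.png",cv2.resize(t[150:320,310:510],None,fx=3,fy=3,interpolation=cv2.INTER_CUBIC))
E
```

```text
clock: 5.55
eef_pos: [0.542, 0.2223, 0.255]
ee_rot: [0.078, 0.997, -0.0, -0.001]
force: [-0.5, -0.1, -0.2]
gripper_width: 0.515
t5.5 pos [0.542  0.2223 0.255 ] toolx yaw 171.0 z [-0.001 -0.001 -1.   ] q [ 0.72  0.21 -0.18 -0.   -1.18 -0.88] F [-0.5 -0.1 -0.2] g 0.515
```

View pics/t2.png

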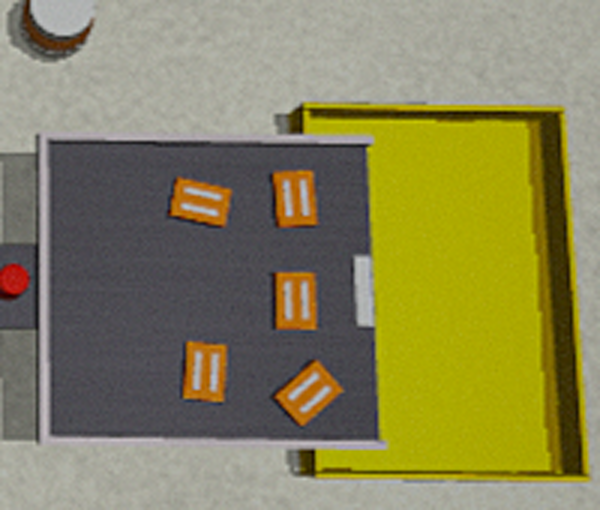

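View pics/w2.png

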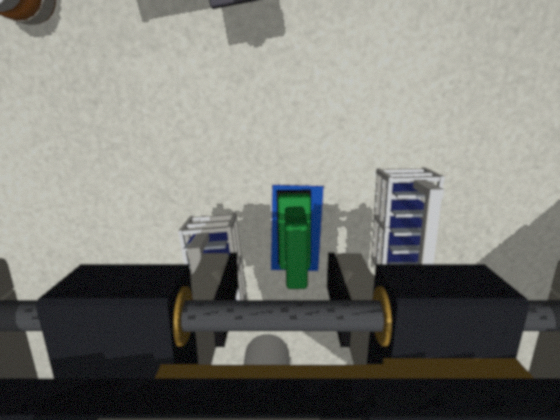

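The turntable sits in the clearing detent: post at px (314,244), open edge over the tray, all five chips still on it. The wrist view shows the pad at (270–323,186–271), the fin top down to v=288, and a rack on each side.

Run:
```python
from h import *
c=cam("wrist"); ct=cam("top")
pc=np.array([p2w(c,*q,.002)[:2] for q in[(272,186),(323,186),(319.5,271),(270,270)]]);print("pad",pc.round(3).tolist(),pc.mean(0).round(4),"sides",np.linalg.norm(pc[0]-pc[1]),np.linalg.norm(pc[0]-pc[3]),"yaw",np.degrees(np.arctan2(*(pc[3]-pc[0]+pc[2]-pc[1])[::-1])))
print("fin rear",p2w(c,297,288,.092)[:2],"fin front (v 222/208)",p2w(c,296.5,222,.092)[:2],p2w(c,296.5,208,.092)[:2])
w=cv2.imread("pics/w2.png"); w=w[170:300,255:340]
t=cv2.imread("pics/t2f.png")
cv2.imwrite("pics/w2c.png",cv2.resize(w,None,fx=4,fy=4,interpolation=cv2.INTER_CUBIC))
# top cam pad from first picture
im=cv2.cvtColor(cv2.imread("pics/top0.png"),cv2.COLOR_BGR2HSV);H,S,V=[im[...,i].astype(int) for i in range(3)]
m=(((H>100)&(H<118)&(S>150))|((H>45)&(H<85)&(S>120)));m[:225]=0;m[275:]=0;m[:,:172]=0;m[:,235:]=0
g=(H>45)&(H<85)&(S>120)
r=max(rect(m));b=cv2.boxPoints(r[1]);q=np.array([p2w(ct,*x,.002)[:2] for x in b]);print("top pad",q.mean(0),q.round(3).tolist())
```

```text
pad [[0.556, 0.231], [0.497, 0.241], [0.515, 0.349], [0.576, 0.338]] [0.536  0.2896] sides 0.05901118322687403 0.1081027879684354 yaw 79.90866840587742
fin rear [0.54239261 0.31502583] fin front (v 222/208) [0.53292475 0.24702563] [0.53096918 0.23367797]
top pad [0.53522259 0.28825524] [[0.517, 0.346], [0.574, 0.337], [0.554, 0.23], [0.497, 0.24]]
```

View pics/w2c.png

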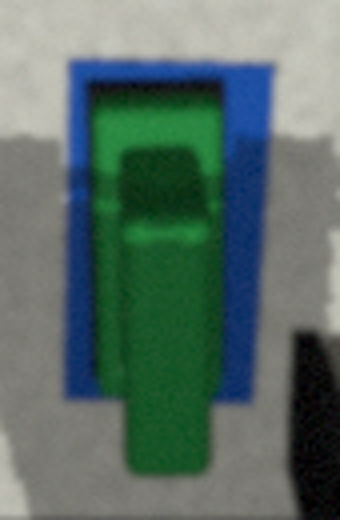

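Fin top runs from px (297,226) to (297,289), so the scraper centre is about (0.538,0.280) with jaw yaw ~171°. The pad centre is (0.536,0.289). Both racks clear the fingers.

```bash
python3 -c "
from h import *;print(tool([.538,.280,.075],np.radians(171.5)))"
```

```text
(array([ 1.35,  5.78, 18.03]), array([-0. , -0. , -0.6]))
```

```bash
python3 -m creep '[[[1.3,4,2],[0,0,0],4.5],[[1.3,5.8,6],[0,0,0],4.5],[[1.3,5.8,11],[0,0,0],4.5],[[1.3,5.8,15],[0,0,0],4.5],[[1.3,5.8,18],[0,0,0],4.5],[[1.3,5.8,18],[0,0,0],4.5],[[1.3,5.8,18],[0,0,0],1.5],[[1.3,5.8,18],[0,0,0],1.5],[[1.3,5.8,18],[0,0,0],1.5],[[1.3,5.8,18],[0,0,0],1.5],[[1.3,5.8,18],[0,0,0],1.5]]' 40; python3 -c "
from h import *;st()"
```

```text
clock: 6.75
eef_pos: [0.5395, 0.2812, 0.0774]
ee_rot: [0.079, 0.997, 0.001, 0.001]
force: [-1.8, -1.4, 7.5]
gripper_width: 0.247
t6.8 pos [0.5395 0.2812 0.0774] toolx yaw 170.9 z [ 0.002  0.002 -1.   ] q [ 0.8   0.41 -0.35  0.   -0.81 -0.96] F [-1.8 -1.4  7.5] g 0.247
```

```bash
python3 -m creep '[[[0,0,-5],[0,0,0],1.5],[[0,0,-10],[0,0,0],1.5],[[0,0,-15],[0,0,0],1.5],[[0,0,-17],[0,0,8],1.5],[[0,0,-17],[0,0,16],1.5],[[0,0,-17],[0,0,24],1.5],[[0,0,-17],[0,0,32],1.5],[[0,0,-17],[0,0,40],1.5],[[0,0,-17],[0,0,40],1.5]]' 40; python3 -c "
from h import *;st();print(tool([.5985,-.041,.25],np.radians(91)))"
```

```text
clock: 7.65
eef_pos: [0.5384, 0.2807, 0.2456]
ee_rot: [0.416, 0.909, 0.0, -0.0]
force: [-0.4, 0.6, -2.4]
gripper_width: 0.248
t7.7 pos [0.5384 0.2807 0.2456] toolx yaw 130.8 z [-0.  0. -1.] q [ 0.8   0.25 -0.15 -0.   -1.17 -1.66] F [-0.4  0.6 -2.4] g 0.248
(array([-28.27, -16.47,  -0.45]), array([-0. , -0. , 39.8]))
```

Scraper weight shows (−2.4 N). Carrying it over the plate.

```bash
python3 -m creep '[[[-28.3,-16.5,-0.4],[0,0,40],1.5],[[-28.3,-16.5,-0.4],[0,0,40],1.5],[[-28.3,-16.5,-0.4],[0,0,40],1.5],[[-28.3,-16.5,-0.4],[0,0,40],1.5],[[-28.3,-16.5,-0.4],[0,0,40],1.5],[[-28.3,-16.5,-0.4],[0,0,40],1.5],[[-28.3,-16.5,-0.4],[0,0,40],1.5],[[-28.3,-16.5,-0.4],[0,0,40],1.5],[[-28.3,-16.5,-0.4],[0,0,40],1.5]]'
python3 - <<'E'
from h import *
st();print(tool([.5985,-.041,.152],np.radians(91)))
w=cv2.cvtColor(manip.grab_frame("wrist"),cv2.COLOR_RGB2BGR);cv2.imwrite("pics/w3.png",w)
E
```

```text
clock: 8.55
eef_pos: [0.5993, -0.0419, 0.2494]
ee_rot: [0.701, 0.713, -0.0, -0.0]
force: [0.2, 0.5, -2.2]
gripper_width: 0.25
t8.6 pos [ 0.5993 -0.0419  0.2494] toolx yaw 91.0 z [-0.  0. -1.] q [ 0.25  0.24 -0.16 -0.   -1.18 -1.81] F [ 0.2  0.5 -2.2] g 0.250
(array([ 0.09, -0.08,  9.74]), array([-0., -0.,  0.]))
```

View pics/w3.png

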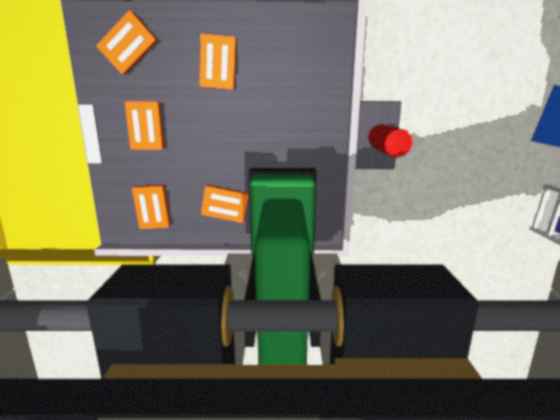

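Foot sits just behind the near chips, with the fence side clear. Lowering.

```bash
python3 -m creep '[[[0,-0.3,4],[0,0,0],1.5],[[0,-0.3,7],[0,0,0],1.5],[[0,-0.3,9],[0,0,0],1.5],[[0,-0.3,9.6],[0,0,0],1.5],[[0,-0.3,9.6],[0,0,0],1.5],[[0,-0.3,9.6],[0,0,0],1.5]]' 45; python3 -c "
from h import *;st()"
```

```text
clock: 9.2
eef_pos: [0.5974, -0.0405, 0.1549]
ee_rot: [0.701, 0.713, 0.001, 0.001]
force: [1.1, 0.2, -2.1]
gripper_width: 0.248
t9.2 pos [ 0.5974 -0.0405  0.1549] toolx yaw 91.0 z [ 0.002  0.    -1.   ] q [ 0.26  0.31 -0.29  0.   -0.97 -1.81] F [ 1.1  0.2 -2.1] g 0.248
```

```bash
python3 -m creep '[[[0,0,0.3],[0,0,0],1.5],[[0,0,0.35],[0,0,0],1.5],[[-1,0,0.35],[0,0,0],1.5],[[-3,0,0.35],[0,0,0],1.5],[[-5,0,0.35],[0,0,0],1.5],[[-7,0,0.35],[0,0,0],1.5],[[-9,0,0.35],[0,0,0],1.5],[[-11,0,0.35],[0,0,0],1.5],[[-13,0,0.35],[0,0,0],1.5],[[-14.5,0,0.35],[0,0,0],1.5],[[-16,0,0.35],[0,0,0],1.5],[[-17,0,0.35],[0,0,0],1.5]]' 45; python3 -c "
from h import *;st()
t=cv2.cvtColor(manip.grab_frame('wrist'),cv2.COLOR_RGB2BGR);cv2.imwrite('pics/w4.png',t)"
```

```text
clock: 10.4
eef_pos: [0.5996, -0.2124, 0.1505]
ee_rot: [0.701, 0.713, 0.0, 0.0]
force: [0.2, 1.7, 0.2]
gripper_width: 0.25
t10.4 pos [ 0.5996 -0.2124  0.1505] toolx yaw 90.9 z [ 0.001 -0.    -1.   ] q [-0.03  0.37 -0.21  0.   -0.99 -1.52] F [0.2 1.7 0.2] g 0.250
```

View pics/w4.png

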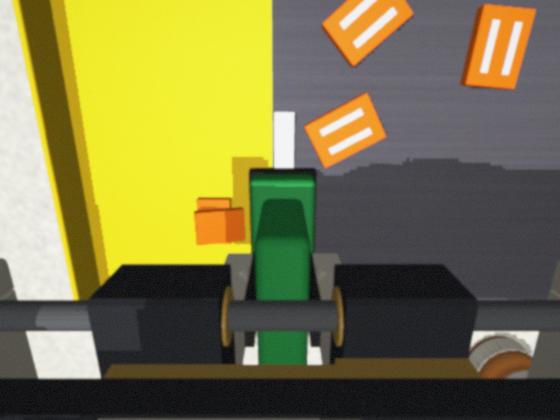

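Two chips are in the tray at about (220,225). Three remain, and the middle one was nudged. Next the far lane.

```bash
python3 -m creep '[[[0,0,-3],[0,0,0],1.5],[[0,0,-5],[0,0,0],1.5],[[5,-3,-5],[0,0,0],1.5],[[9,-6,-5],[0,0,0],1.5],[[13,-9,-5],[0,0,0],1.5],[[17,-10.9,-5],[0,0,0],1.5],[[17,-10.9,-5],[0,0,0],1.5],[[17,-10.9,-3],[0,0,0],1.5],[[17,-10.9,-1],[0,0,0],1.5],[[17,-10.9,0],[0,0,0],1.5],[[17,-10.9,0],[0,0,0],1.5],[[17,-10.9,0],[0,0,0],1.5]]' 45; python3 -c "
from h import *;st()"
```

```text
clock: 11.65
eef_pos: [0.4877, -0.043, 0.1501]
ee_rot: [0.701, 0.713, -0.0, -0.0]
force: [0.3, -0.4, -2.4]
gripper_width: 0.246
t11.7 pos [ 0.4877 -0.043   0.1501] toolx yaw 90.9 z [-0. -0. -1.] q [ 0.31  0.15 -0.52  0.   -0.9  -1.87] F [ 0.3 -0.4 -2.4] g 0.246
```

```bash
python3 -m creep '[[[-1,0.1,0],[0,0,0],1.5],[[-3,0.1,0],[0,0,0],1.5],[[-5,0.1,0],[0,0,0],1.5],[[-7,0.1,0],[0,0,0],1.5],[[-9,0.1,0],[0,0,0],1.5],[[-11,0.1,0],[0,0,0],1.5],[[-13,0.1,0],[0,0,0],1.5],[[-14.5,0.1,0],[0,0,0],1.5],[[-16,0.1,0],[0,0,0],1.5],[[-17,0.1,0],[0,0,0],1.5],[[-17,0.1,-2],[0,0,0],1.5],[[-17,0.1,-5],[0,0,0],1.5]]' 45; python3 -c "
from h import *;st()
t=cv2.cvtColor(manip.grab_frame('wrist'),cv2.COLOR_RGB2BGR);cv2.imwrite('pics/w5.png',t)"
```

```text
clock: 12.85
eef_pos: [0.4899, -0.2135, 0.1988]
ee_rot: [0.702, 0.712, -0.001, -0.002]
force: [1.6, -0.4, -2.1]
gripper_width: 0.252
t12.8 pos [ 0.4899 -0.2135  0.1988] toolx yaw 90.9 z [-0.004  0.001 -1.   ] q [-0.04  0.17 -0.37 -0.   -1.04 -1.51] F [ 1.6 -0.4 -2.1] g 0.252
```

View pics/w5.png

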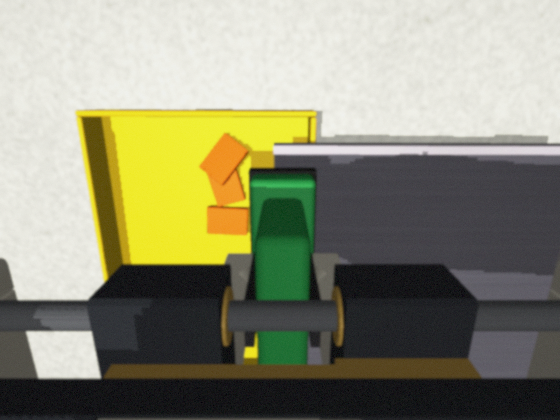

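Three more chips have dropped in, so probably all five. I'll check with the top camera on the way back to the pad.

```bash
python3 -m creep '[[[0,0,-5],[0,0,0],1.5],[[5,1,-5],[0,0,-8],1.5],[[10,2,-5],[0,0,-16],1.5],[[15,3,-5],[0,0,-24],1.5],[[20,4,-5],[0,0,-32],1.5],[[25,4.5,-5],[0,0,-40],1.5],[[30,4.5,-5],[0,0,-48],1.5],[[35,4.5,-5],[0,0,-56],1.5],[[40,4.5,-5],[0,0,-64],1.5],[[45,4.5,-5],[0,0,-72],1.5],[[48,4.5,-5],[0,0,-79],1.5],[[48,4.5,-5],[0,0,-79],1.5]]' 45
python3 - <<'E'
from h import *
st()
t=cv2.cvtColor(manip.grab_frame('top'),cv2.COLOR_RGB2BGR);w=cv2.cvtColor(manip.grab_frame('wrist'),cv2.COLOR_RGB2BGR)
cv2.imwrite("pics/j6.png",np.hstack([cv2.resize(t[170:320,300:510],(420,300)),cv2.resize(w,(380,300))]))
c=cam("wrist");print("scale w .679,.714; pad px",[(w2p(c,q)*[380/560,300/420]).round(0).tolist() for q in[[.536,.289,.002]]],tool([.536,.289,.25],np.radians(170)))
E
```

```text
clock: 14.1
eef_pos: [0.5286, 0.2717, 0.2494]
ee_rot: [0.084, 0.996, 0.0, 0.0]
force: [-0.9, -0.5, -3.2]
gripper_width: 0.246
t14.1 pos [0.5286 0.2717 0.2494] toolx yaw 170.4 z [ 0.  0. -1.] q [ 0.8   0.23 -0.17 -0.   -1.17 -0.97] F [-0.9 -0.5 -3.2] g 0.246
scale w .679,.714; pad px [[189.0, 139.0]] (array([-0.4 ,  2.16, -0.05]), array([-0., -0., -0.]))
```

View pics/j6.png

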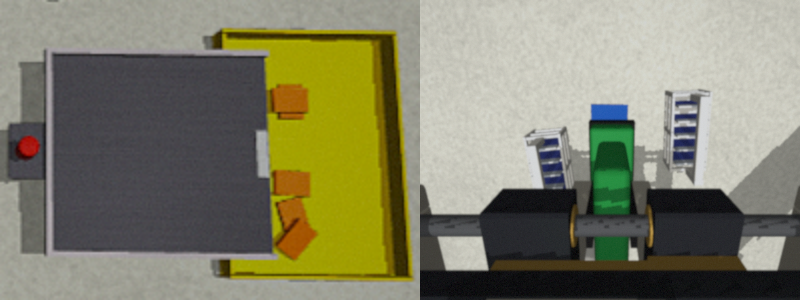

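The plate is clear and all five pieces are in the tray. Setting the scraper on the pad.

```bash
python3 -m creep '[[[-0.4,2.2,4],[0,0,0],1.5],[[-0.4,2.2,8],[0,0,0],1.5],[[-0.4,2.2,12],[0,0,0],1.5],[[-0.4,2.2,15],[0,0,0],1.5],[[-0.4,2.2,16.6],[0,0,0],1.5],[[-0.4,2.2,17.2],[0,0,0],1.5],[[-0.4,2.2,17.2],[0,0,0],1.5],[[-0.4,2.2,17.2],[0,0,0],1.5]]' 45; python3 -c "
from h import *;st()"
```

```text
clock: 15.0
eef_pos: [0.5371, 0.2886, 0.0791]
ee_rot: [0.088, 0.996, 0.001, 0.001]
force: [0.9, -0.1, -2.7]
gripper_width: 0.249
t15.0 pos [0.5371 0.2886 0.0791] toolx yaw 169.9 z [ 0.001  0.001 -1.   ] q [ 0.81  0.41 -0.34  0.   -0.82 -0.99] F [ 0.9 -0.1 -2.7] g 0.249
```

```bash
python3 -m creep '[[[0,0,0.2],[0,0,0],1.5],[[0,0,0.2],[0,0,0],1.5],[[0,0,0.2],[0,0,0],3.6],[[0,0,0.2],[0,0,0],3.6],[[0,0,0.2],[0,0,0],3.6],[[0,0,-4],[0,0,0],3.6],[[0,0,-8],[0,0,0],3.6],[[0,0,-12],[0,0,0],3.6],[[0,0,-15],[0,0,0],4.5],[[0,-4,-15],[0,0,-5],5],[[0,-9,-15],[0,0,-10],5],[[0,-14,-15],[0,0,-10],5]]' 20
python3 - <<'E'
from h import *
st();print(tool([.5452,.042,.117],np.radians(180.5)))
w=cv2.cvtColor(manip.grab_frame('wrist'),cv2.COLOR_RGB2BGR);cv2.imwrite("pics/w7.png",w)
c=cam("wrist");print([w2p(c,q).round(0).tolist() for q in[[.536,.289,.002],[.537,.2886,.092],[.5447,.0415,.13]]])
E
```

```text
clock: 16.2
eef_pos: [0.5113, 0.1498, 0.2284]
ee_rot: [-0.002, 1.0, 0.0, 0.0]
force: [0.9, -0.2, -0.5]
gripper_width: 0.568
t16.2 pos [0.5113 0.1498 0.2284] toolx yaw -179.8 z [ 0.001  0.    -1.   ] q [ 0.65  0.14 -0.33  0.   -1.1  -0.65] F [ 0.9 -0.2 -0.5] g 0.568
(array([ -3.35, -10.8 ,  11.14]), array([ 0. ,  0. , -0.3]))
[[259.0, 299.0], [252.0, 351.0], [224.0, 67.0]]
```

View pics/w7.png

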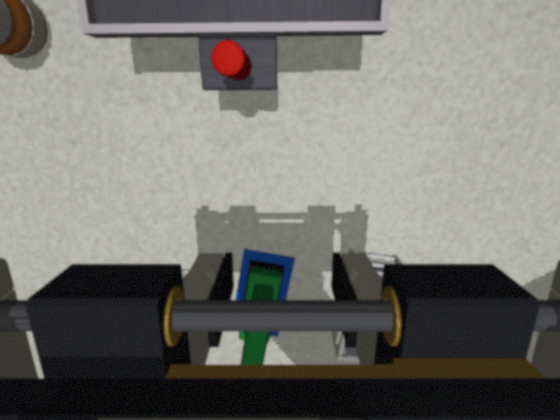

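Scraper stands on the pad. The post top is at about (227,58), within a few mm of the prediction. Gripping it for the return turn.

```bash
python3 -m creep '[[[-2,-5,2],[0,0,0],5],[[-3.4,-9,3],[0,0,0],5],[[-3.4,-11,4],[0,0,0],5],[[-3.4,-11,6],[0,0,0],5],[[-3.4,-11,9],[0,0,0],5],[[-3.4,-11,11],[0,0,0],5],[[-3.4,-11,11.1],[0,0,0],5],[[-3.4,-11,11.1],[0,0,0],1.5],[[-3.4,-11,11.1],[0,0,0],1.5],[[-3.4,-11,11.1],[0,0,0],1.5],[[-3.4,-11,11.1],[0,0,0],1.5],[[-3.4,-11,11.1],[0,0,0],1.5]]' 15
python3 - <<'E'
from h import *
st()
s=manip.read_state(); r=R.from_quat(s["ee_rot"]); A=np.array([.5447,-.1008]); p=s["eef_pos"]; d=p[:2]-A; print("r",np.hypot(*d),np.degrees(np.arctan2(d[1],d[0])))
for a in range(-8,-97,-8):
    q=R.from_euler("z",a,degrees=True).apply([*d,0])+[*A,p[2]]; print(a,(r.inv().apply(q-p)*100).round(2))
E
```

```text
clock: 17.45
eef_pos: [0.5462, 0.0411, 0.118]
ee_rot: [0.001, 1.0, 0.0, 0.001]
force: [-1.0, 1.5, 4.9]
gripper_width: 0.243
t17.4 pos [0.5462 0.0411 0.118 ] toolx yaw 179.9 z [ 0.001  0.001 -1.   ] q [ 0.43  0.27 -0.44  0.   -0.85 -0.43] F [-1.   1.5  4.9] g 0.243
r 0.1419047015412001 89.40728824880675
-8 [-1.97 -0.16  0.  ]
-16 [-3.91 -0.59  0.01]
-24 [-5.76 -1.28  0.01]
-32 [-7.5  -2.23  0.01]
-40 [-9.09 -3.4   0.01]
-48 [-1.05e+01 -4.79e+00  1.00e-02]
-56 [-1.171e+01 -6.360e+00  1.000e-02]
-64 [-1.268e+01 -8.090e+00  1.000e-02]
-72 [-1.34e+01 -9.93e+00  1.00e-02]
-80 [-1.387e+01 -1.186e+01  1.000e-02]
-88 [-1.405e+01 -1.383e+01  1.000e-02]
-96 [-1.397e+01 -1.580e+01  1.000e-02]
```

```bash
python3 -m creep '[[[-2.0,-0.15,0],[0,0,8],1.5],[[-3.9,-0.6,0],[0,0,16],1.5],[[-5.75,-1.3,0],[0,0,24],1.5],[[-7.5,-2.2,0],[0,0,32],1.5],[[-9.1,-3.4,0],[0,0,40],1.5],[[-10.5,-4.8,0],[0,0,48],1.5],[[-11.7,-6.4,0],[0,0,56],1.5],[[-12.7,-8.1,0],[0,0,64],1.5],[[-13.4,-9.9,0],[0,0,72],1.5],[[-13.9,-11.9,0],[0,0,80],1.5],[[-14.05,-13.8,0],[0,0,88],1.5],[[-14.05,-14.2,0],[0,0,89],1.5]]'; python3 -m creep '[[[0,0,0],[0,0,0],5],[[0,0,0],[0,0,0],5],[[0,0,0],[0,0,0],5],[[0,0,-4],[0,0,0],5],[[0,0,-9],[0,0,0],5],[[0,0,-13],[0,0,0],5],[[4,-3,-14],[0,0,-8],5],[[9,-6,-14],[0,0,-16],5],[[13,-8,-14],[0,0,-24],5],[[17,-10,-14],[0,0,-32],5],[[20,-12,-14],[0,0,-40],5],[[22,-14,-14],[0,0,-48],5]]'
python3 - <<'E'
from h import *
st()
t=cv2.cvtColor(manip.grab_frame('top'),cv2.COLOR_RGB2BGR);cv2.imwrite("pics/t8f.png",t)
cv2.imwrite("pics/t8.png",cv2.resize(t[140:330,155:515],None,fx=2.2,fy=2.2,interpolation=cv2.INTER_CUBIC))
E
```

```text
clock: 18.65
eef_pos: [0.6876, -0.0988, 0.1178]
ee_rot: [0.704, 0.711, 0.003, -0.001]
force: [-1.4, 30.5, 7.7]
gripper_width: 0.262
clock: 19.85
eef_pos: [0.5413, 0.1179, 0.2571]
ee_rot: [0.347, 0.938, -0.0, 0.0]
force: [1.0, 1.1, -0.1]
gripper_width: 0.572
t19.9 pos [0.5413 0.1179 0.2571] toolx yaw 139.3 z [ 0. -0. -1.] q [ 0.57  0.15 -0.24  0.   -1.17 -1.28] F [ 1.   1.1 -0.1] g 0.572
```

View pics/t8.png

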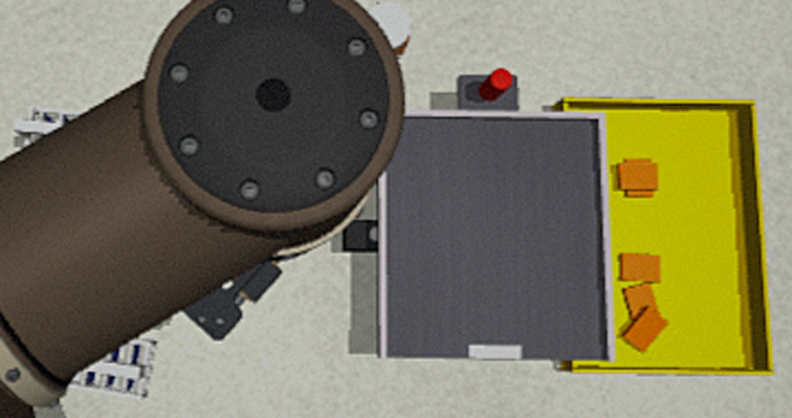

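Turntable is back in the loading detent. Moving to a spot behind the racks to see both and the scraper.

```bash
python3 -c "
from h import *;print(tool([.52,.40,.29],np.radians(171)))"
```

```text
(array([19.57, 20.23, -3.24]), array([  0. ,  -0. , -31.2]))
```

```bash
python3 -m creep '[[[3,3,-3.3],[0,0,-6],4],[[7,7,-3.3],[0,0,-13],4],[[11,11,-3.3],[0,0,-20],4],[[15,15,-3.3],[0,0,-26],4],[[18,18,-3.3],[0,0,-31],4],[[19.6,20.2,-3.3],[0,0,-31],4],[[19.6,20.2,-3.3],[0,0,-31],4],[[19.6,20.2,-3.3],[0,0,-31],4]]'
python3 - <<'E'
from h import *
st()
w=cv2.cvtColor(manip.grab_frame('wrist'),cv2.COLOR_RGB2BGR);cv2.imwrite("pics/w9.png",w)
cv2.imwrite("pics/w9c.png",cv2.resize(w[40:300,90:480],None,fx=2,fy=2,interpolation=cv2.INTER_CUBIC))
E
```

```text
clock: 20.7
eef_pos: [0.5271, 0.398, 0.289]
ee_rot: [0.087, 0.996, -0.001, -0.0]
force: [0.1, 0.1, 0.1]
gripper_width: 0.457
t20.7 pos [0.5271 0.398  0.289 ] toolx yaw 170.0 z [-0.001 -0.002 -1.   ] q [ 0.94  0.32  0.04  0.   -1.3  -1.12] F [0.1 0.1 0.1] g 0.457
```

View pics/w9c.png

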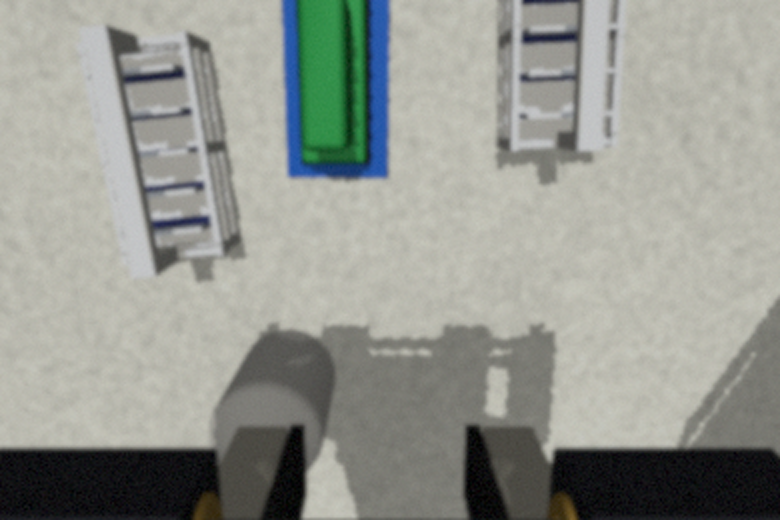

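Rack1 bar ends are at px (137,53.5) and (162.3,178). Rack2 bar passes through (386,115.5) and (388.5,41). The scraper stands on its pad, and the bottle is under the lower part of the view.

Run:
```python
from h import *
c=cam("wrist"); Y=lambda v:np.degrees(np.arctan2(v[1],v[0])).round(1)
a,b=[p2w(c,*q,.098)[:2] for q in[(137,53.5),(162.25,178)]];print("r1",a,b,np.linalg.norm(a-b),"mid",(a+b)/2,"yaw",Y(b-a))
a,b=[p2w(c,*q,.098)[:2] for q in[(388.5,41),(386,115.5)]];d=(b-a)/np.linalg.norm(b-a);print("r2",b,"mid",b-d*.056,"yaw",Y(d))
print(tool([.6315,.31,.29],np.radians(176)))
```

```text
r1 [0.63027491 0.25575477] [0.63930835 0.36626687] 0.11088069088682188 mid [0.63479163 0.31101082] yaw 85.3
r2 [0.42151968 0.34559236] mid [0.41487132 0.28998841] yaw 83.2
(array([-11.78,  -6.75,  -0.05]), array([-0.1, -0. , -6.1]))
```

```bash
python3 -m creep '[[[-4,-2,0],[0,0,-3],4],[[-8,-4,0],[0,0,-5.5],4],[[-12,-6.7,0],[0,0,-5.5],4],[[-12,-6.7,4],[0,0,-5.5],4],[[-12,-6.7,8],[0,0,-5.5],4],[[-12,-6.7,10],[0,0,-5.5],4],[[-12,-6.7,10],[0,0,-5.5],4],[[-12,-6.7,10],[0,0,-5.5],4]]' 20; python3 -c "
from h import *;st();print(tool([.6335,.3105,.095],np.radians(175.5)))"
```

```text
clock: 21.55
eef_pos: [0.6345, 0.3094, 0.1913]
ee_rot: [0.04, 0.999, -0.0, 0.0]
force: [-0.0, -0.3, 1.0]
gripper_width: 0.459
t21.6 pos [0.6345 0.3094 0.1913] toolx yaw 175.4 z [ 0.001 -0.    -1.   ] q [ 0.73  0.44  0.01  0.   -1.14 -0.81] F [-0.  -0.3  1. ] g 0.459
(array([0.12, 0.1 , 9.63]), array([-0. ,  0.1, -0.1]))
```

```bash
python3 -m creep '[[[0.1,0.1,4],[0,0,0],4],[[0.1,0.1,8],[0,0,0],4],[[0.1,0.1,9.6],[0,0,0],4],[[0.1,0.1,9.7],[0,0,0],4],[[0.1,0.1,9.7],[0,0,0],0.8],[[0.1,0.1,9.7],[0,0,0],0.8],[[0.1,0.1,9.7],[0,0,0],0.8],[[0.1,0.1,9.7],[0,0,0],0.8],[[0.1,0.1,9.7],[0,0,0],0.8],[[0.1,0.1,9.7],[0,0,0],0.8]]' 30; python3 -c "
from h import *;st()"
```

```text
clock: 22.55
eef_pos: [0.6338, 0.3119, 0.0942]
ee_rot: [0.04, 0.999, 0.001, 0.001]
force: [2.0, 0.5, 4.2]
gripper_width: 0.133
t22.6 pos [0.6338 0.3119 0.0942] toolx yaw 175.4 z [ 0.002  0.001 -1.   ] q [ 0.73  0.53 -0.09  0.   -0.95 -0.81] F [2.  0.5 4.2] g 0.133
```

Gripped at 11.7 mm, which matches the bar. Lifting and carrying.

```bash
python3 -m creep '[[[0,0,-4],[0,0,0],0.8],[[0,0,-9],[0,0,0],0.8],[[0,0,-14],[0,0,0],0.8],[[0,0,-17],[0,0,0],0.8],[[0,-4,-17.5],[0,0,-2],0.8],[[0,-9,-17.5],[0,0,-4],0.8],[[1,-14,-17.5],[0,0,-5.6],0.8],[[1,-19,-17.5],[0,0,-5.6],0.8],[[1,-24,-17.5],[0,0,-5.6],0.8],[[1,-29,-17.5],[0,0,-5.6],0.8],[[1,-34,-17.5],[0,0,-5.6],0.8],[[1,-38,-17.5],[0,0,-5.6],0.8]]' 30; python3 -c "
from h import *;st();print(tool([.5907,-.1008,.171],np.radians(181)))"
```

```text
clock: 23.75
eef_pos: [0.5913, -0.0687, 0.2674]
ee_rot: [-0.009, 1.0, 0.0, -0.001]
force: [0.8, -0.4, -2.2]
gripper_width: 0.136
t23.8 pos [ 0.5913 -0.0687  0.2674] toolx yaw -179.0 z [-0.002  0.    -1.   ] q [ 0.21  0.22 -0.14 -0.   -1.21 -0.19] F [ 0.8 -0.4 -2.2] g 0.136
(array([ 0.09, -3.21,  9.64]), array([ 0. , -0.1, -0. ]))
```

```bash
python3 -m creep '[[[0,-3.2,0],[0,0,0],0.8],[[0,-3.2,3],[0,0,0],0.8],[[0,-3.2,6],[0,0,0],0.8],[[0,-3.2,8.5],[0,0,0],0.8],[[0,-3.2,9.4],[0,0,0],0.8],[[0,-3.2,9.7],[0,0,0],0.8],[[0,-3.2,9.8],[0,0,0],0.8],[[0,-3.2,9.8],[0,0,0],0.8]]' 30; python3 -c "
from h import *;st()"
```

```text
clock: 24.55
eef_pos: [0.5939, -0.0983, 0.1712]
ee_rot: [-0.009, 1.0, 0.0, 0.001]
force: [-0.3, -0.2, -2.8]
gripper_width: 0.133
t24.6 pos [ 0.5939 -0.0983  0.1712] toolx yaw -179.0 z [ 0.002  0.    -1.   ] q [ 0.16  0.3  -0.26  0.   -1.01 -0.14] F [-0.3 -0.2 -2.8] g 0.133
```

Still about 2 mm up. Lowering slightly, releasing, and going to rack2.

```bash
python3 -m creep '[[[0,0,0.15],[0,0,0],0.8],[[0,0,0.25],[0,0,0],0.8],[[0,0,0.25],[0,0,0],0.8],[[0,0,0.25],[0,0,0],3],[[0,0,0.25],[0,0,0],3],[[0,0,0.25],[0,0,0],3],[[0,0,-1.5],[0,0,0],3],[[0,0,-5],[0,0,0],3],[[0,0,-10],[0,0,0],3],[[0,0,-12],[0,0,0],3],[[2,4,-12],[0,0,3],4],[[6,8,-12],[0,0,6],4]]' 30; python3 -c "
from h import *;st();print(tool([.414,.288,.2],np.radians(172.7)))"
```

```text
clock: 25.75
eef_pos: [0.5372, -0.0236, 0.2898]
ee_rot: [0.046, 0.999, -0.0, 0.0]
force: [-0.9, 2.3, -0.7]
gripper_width: 0.434
t25.8 pos [ 0.5372 -0.0236  0.2898] toolx yaw 174.8 z [ 0. -0. -1.] q [ 0.32  0.11 -0.23  0.   -1.24 -0.41] F [-0.9  2.3 -0.7] g 0.434
(array([15.11, 29.91,  8.97]), array([-0. ,  0. ,  2.1]))
```

```bash
python3 -m creep '[[[4,5,0],[0,0,2],4],[[7,9,0],[0,0,2],4],[[9,13,0],[0,0,2],4],[[11,17,0],[0,0,2],4],[[13,21,0],[0,0,2],4],[[14,25,1],[0,0,2],4],[[15.1,29.9,3],[0,0,2],4],[[15.1,29.9,6],[0,0,2],4],[[15.1,29.9,9],[0,0,2],4],[[15.1,29.9,9],[0,0,2],4]]' 20
python3 - <<'E'
from h import *
st();print(tool([.414,.288,.0945],np.radians(172.7)))
w=cv2.cvtColor(manip.grab_frame('wrist'),cv2.COLOR_RGB2BGR);cv2.imwrite("pics/w10.png",w)
E
```

```text
clock: 26.75
eef_pos: [0.4101, 0.2853, 0.1962]
ee_rot: [0.061, 0.998, -0.003, -0.002]
force: [0.1, -0.3, 0.6]
gripper_width: 0.461
t26.8 pos [0.4101 0.2853 0.1962] toolx yaw 173.0 z [-0.005 -0.006 -1.   ] q [ 1.    0.12 -0.44 -0.   -1.02 -1.12] F [ 0.1 -0.3  0.6] g 0.461
(array([-0.39,  0.38, 10.17]), array([-0.4, -0.2,  0.3]))
```

View pics/w10.png

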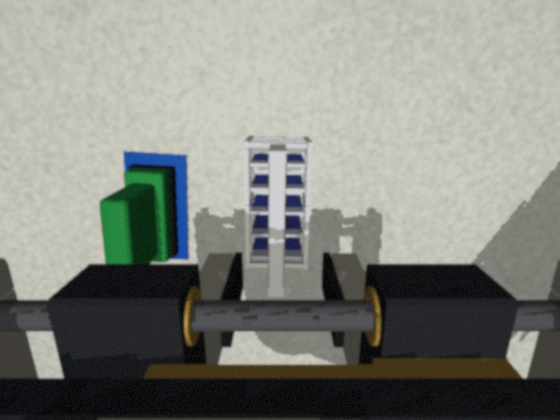

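Rack2's bar runs from (278,147) to (277,297), between the fingers. Checking its position along its length.

Run:
```python
from h import *
c=cam("wrist");a,b=[p2w(c,*q,.098)[:2] for q in[(278,147),(277,297)]];m=(a+b)/2;d=b-a;print(a,b,np.linalg.norm(d),m,np.degrees(np.arctan2(d[1],d[0])));print(tool([*m,.0945],np.arctan2(d[1],d[0])+np.pi/2))
```

```text
[0.40759745 0.23346973] [0.42280844 0.34865725] 0.11618752227808882 [0.41520295 0.29106349] 82.47737943745491
(array([-0.34,  0.59, 10.43]), array([-0.2, -0.1,  0.6]))
```

```bash
python3 -m creep '[[[-0.3,0.5,4],[0,0,0],4],[[-0.3,0.5,8],[0,0,0],4],[[-0.3,0.5,10],[0,0,0],4],[[-0.3,0.5,10.1],[0,0,0],4],[[-0.3,0.5,10.1],[0,0,0],0.8],[[-0.3,0.5,10.1],[0,0,0],0.8],[[-0.3,0.5,10.1],[0,0,0],0.8],[[-0.3,0.5,10.1],[0,0,0],0.8],[[-0.3,0.5,10.1],[0,0,0],0.8],[[-0.3,0.5,10.1],[0,0,0],0.8]]' 30; python3 -c "
from h import *;st()"
```

```text
clock: 27.8
eef_pos: [0.416, 0.2919, 0.1]
ee_rot: [0.061, 0.998, 0.001, 0.0]
force: [-2.8, -0.4, 6.9]
gripper_width: 0.136
t27.8 pos [0.416  0.2919 0.1   ] toolx yaw 173.0 z [ 0.001  0.001 -1.   ] q [ 1.    0.24 -0.55  0.   -0.79 -1.12] F [-2.8 -0.4  6.9] g 0.136
```

```bash
python3 -m creep '[[[0,0,-4],[0,0,0],0.8],[[0,0,-9],[0,0,0],0.8],[[0,0,-14],[0,0,0],0.8],[[0,0,-17],[0,0,0],0.8],[[-2,-4,-17.5],[0,0,-2],0.8],[[-4,-9,-17.5],[0,0,-4],0.8],[[-6,-14,-17.5],[0,0,-6],0.8],[[-8,-19,-17.5],[0,0,-8],0.8],[[-10,-24,-17.5],[0,0,-8],0.8],[[-12,-29,-17.5],[0,0,-8],0.8],[[-13,-34,-17.5],[0,0,-8],0.8],[[-13,-37,-17.5],[0,0,-8],0.8]]' 30; python3 -c "
from h import *;st();print(tool([.4997,-.1008,.177],np.radians(181)))"
```

```text
clock: 29.0
eef_pos: [0.4997, -0.0935, 0.2735]
ee_rot: [-0.009, 1.0, 0.0, -0.0]
force: [1.8, -0.3, -2.7]
gripper_width: 0.135
t29.0 pos [ 0.4997 -0.0935  0.2735] toolx yaw -179.0 z [-0.001  0.    -1.   ] q [ 0.2   0.07 -0.31 -0.   -1.2  -0.18] F [ 1.8 -0.3 -2.7] g 0.135
(array([ 0.  , -0.73,  9.65]), array([ 0. , -0.1,  0. ]))
```

```bash
python3 -m creep '[[[0,-0.7,2],[0,0,0],0.8],[[0,-0.7,5],[0,0,0],0.8],[[0,-0.7,8],[0,0,0],0.8],[[0,-0.7,9.2],[0,0,0],0.8],[[0,-0.7,9.6],[0,0,0],0.8],[[0,-0.7,9.7],[0,0,0],0.8],[[0,-0.7,9.7],[0,0,0],0.8]]' 30; python3 -c "
from h import *;st()"
```

```text
clock: 29.7
eef_pos: [0.5007, -0.0983, 0.1782]
ee_rot: [-0.009, 1.0, -0.0, 0.001]
force: [0.4, 0.6, -2.7]
gripper_width: 0.135
t29.7 pos [ 0.5007 -0.0983  0.1782] toolx yaw -178.9 z [ 0.002 -0.    -1.   ] q [ 0.19  0.15 -0.45  0.   -0.97 -0.17] F [ 0.4  0.6 -2.7] g 0.135
```

```bash
python3 -m creep '[[[0,0,0.2],[0,0,0],0.8],[[0,0,0.35],[0,0,0],0.8],[[0,0,0.35],[0,0,0],0.8],[[0,0,0.35],[0,0,0],3],[[0,0,0.35],[0,0,0],3],[[0,0,0.35],[0,0,0],3],[[0,0,-1.5],[0,0,0],3],[[0,0,-5],[0,0,0],3],[[0,0,-10],[0,0,0],3],[[0,0,-14],[0,0,0],3],[[2,4,-14],[0,0,3],4],[[4,9,-14],[0,0,6],4]]' 30; python3 -m creep '[[[1,5,0],[0,0,3],4],[[2,10,0],[0,0,3],4],[[3,15,0],[0,0,3],4],[[3,20,0],[0,0,3],4],[[3,25,0],[0,0,3],4],[[3,30,0],[0,0,3],4],[[3,35,0],[0,0,3],4],[[3,40,0],[0,0,3],4],[[3,42,0],[0,0,3],4],[[3,42,0],[0,0,3],4],[[3,42,0],[0,0,3],4]]'
python3 - <<'E'
from h import *
st()
t,w,s=[cv2.cvtColor(manip.grab_frame(n),cv2.COLOR_RGB2BGR) for n in("top","wrist","scene")]
o=np.zeros((600,800,3),np.uint8);o[:300,:400]=cv2.resize(t[150:320,300:527],(400,300));o[:300,400:]=cv2.resize(w,(400,300));o[300:,:]=cv2.resize(s[120:300,100:580],(800,300)) if 0 else cv2.resize(s[120:300,80:560],(800,300))
cv2.imwrite("pics/f.png",o);cv2.imwrite("pics/ff.png",w)
c=cam("wrist");hsv=cv2.cvtColor(w,cv2.COLOR_BGR2HSV);H,S,V=[hsv[...,i].astype(int) for i in range(3)]
for n,m in(("blue+green",(((H>100)&(H<118)&(S>150))|((H>45)&(H<85)&(S>120)))),("green",(H>45)&(H<85)&(S>120))):print(n,[(a,np.round(r[0]),np.round(r[1]),[w.round() for w in cv2.boxPoints(r).tolist()] if 0 else r[2]) for a,r in rect(m) if a>300])
print("pad centre px",w2p(c,[.536,.289,.002]),"foot top corners",[w2p(c,[.536+x,.289+y,.032]).round(0).tolist() for x in(-.02,.02) for y in(-.045,.045)])
E
```

```text
clock: 30.9
eef_pos: [0.4599, -0.0128, 0.3182]
ee_rot: [0.046, 0.999, 0.0, 0.001]
force: [0.5, 1.3, 0.1]
gripper_width: 0.437
clock: 32.0
eef_pos: [0.4661, 0.4086, 0.3163]
ee_rot: [0.069, 0.998, -0.001, -0.0]
force: [0.2, -0.5, 0.8]
gripper_width: 0.459
t32.0 pos [0.4661 0.4086 0.3163] toolx yaw 172.1 z [-0.001 -0.001 -1.   ] q [ 1.03  0.23 -0.01  0.   -1.33 -1.17] F [ 0.2 -0.5  0.8] g 0.459
blue+green [(np.int32(4430), array([210.,  76.]), array([95., 51.]), 90.0)]
green [(np.int32(3133), array([205.,  77.]), array([82., 41.]), 88.8982925415039)]
pad centre px [212.29237616  78.06999589] foot top corners [[217.0, 30.0], [232.0, 115.0], [181.0, 36.0], [198.0, 119.0]]
```

View pics/f.png

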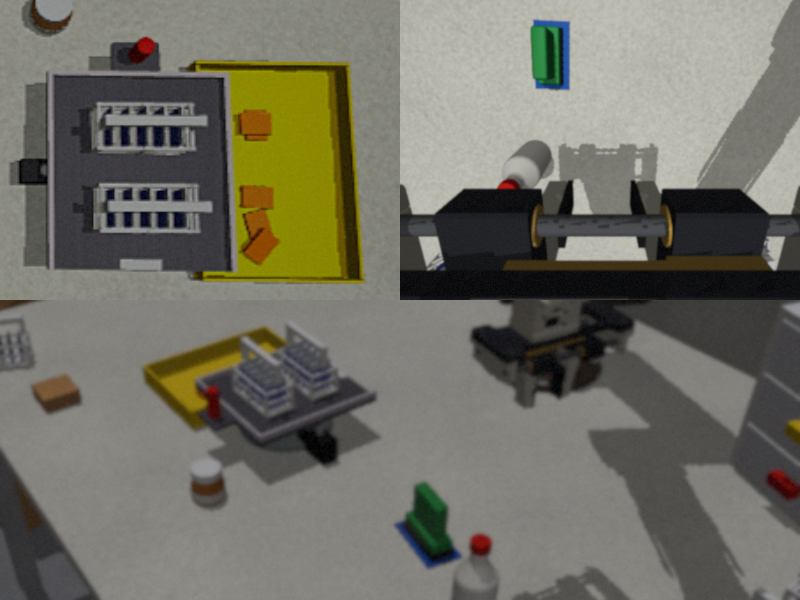

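The final views show both racks upright inside the fence and the turntable at its loading detent. All the pieces are in the tray, with two of them stacked. The scraper is upright in the middle of the pad, the jar and bottle are in place, and the arm is clear.

```bash
python3 -c "
from station import manip;print(manip.hand_in())"
```

```text
the job is handed in; nothing more can be done
None
```

I did the whole job and handed it in at about 32 s on the robot's clock (limit 208 s). No verdict was reported, so success rests on my own checks.

**What I did:**
1. I gripped the post and turned the turntable to the clearing detent.
2. Two strokes of the scraper sent all five pieces into the tray. Only the scraper foot reached the pieces; the fingertips stayed about 50 mm above the plate.
3. I put the scraper back on its pad and turned the table back to the loading detent.
4. I stood both racks side by side inside the fence.

**Last checks:**
- **Pieces:** the plate is clear and the pieces lie in the tray. Two of them overlap in one stack, so I counted five partly from seeing each stroke drop them in.
- **Turntable:** it looks the same as at the start, back in the loading detent.
- **Racks:** both look flat and upright, at about x = ±45 to 49 mm and y ≈ 0 from the plate's centre.
- **Scraper:** it stands upright within a few mm of the pad's centre.
- **Jar and bottle:** they are where they were, judged by eye in the final pictures rather than measured.
- **Robot:** it was clear of everything, and no hand-off reading exceeded about 31 N at the wrist (limit 120 N).

No check failed. The one disagreement was the post's position before the return turn. It looked 3–4 mm off my prediction, and the grip still took it cleanly. The more distant racks at the table's edges I took as scenery and left alone.

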